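Shake washed nuts out over a drying tray

ROBOT

A 6-joint arm with a two-finger parallel gripper is mounted at the origin on a cart in front of the work surface, level with it; the furniture and walls round the work are solid. World frame = base frame: x ahead of the robot, y to its left, z up, the work surface at z = 0. Lengths are in m, angles in rad, forces in N, time in s.
With the tool pointing down it reaches from about 0.25 to 0.775 m from the base axis. Payload 4 kg.
Tool frame: the origin (TCP) lies between the finger pads; the fingertips stand 11 mm ahead of it and the grasp point (between the pads) lies 8 mm behind it; z points along the fingers, y is the direction in which the jaws open and shut (so a half turn about z gives the same grasp; the last joint's range is limited). The gripper opens to 94 mm and grips with 3 to 60 N. Pads are 16 mm wide; open, the fingers measure 119 mm over their backs; the gripper's body (75 mm by 177 mm) begins 78 mm behind the grasp point.
Start: joints at [-0.103, 0.087, 1.371, -0, 1.684, -0.103], TCP at [0.55, -0, 0.217] pointing down, gripper open.
Joint ranges: [-3.1, 3.1], [-0.76, 2.03], [0.27, 2.55], [-1.08, 4.22], [0.17, 2.65], [-2.57, 2.57]. Speed limits (rad/s): [2.79, 2.79, 3.14, 3.14, 3.14, 3.14].

INTERFACE

Orientations are given as [roll, pitch, yaw] about the fixed x, y, z axes, in that order (R = Rz(yaw) Ry(pitch) Rx(roll)).
In Python, from bench import get_obs, cams, ticket gives the robot as it stands. The module is installed in compiled form; this text tells all that it offers.
- The arm moves only by the shell command python3 -m crank 'ROWS'. ROWS is JSON, a list of rows, each an object of numbers: "tx", "ty", "tz": the shift along the tool's x, y, z in cm; "twist": the turn about the tool's z in degrees; "grip": the opening, from 0 (shut) to 1 (fully open). In form: [{"tx": .., "ty": .., "tz": .., "twist": .., "grip": ..}, ...]. A call has 1 to 12 rows; each row shifts and turns the commanded pose from where the row before left it, along the tool's axes as they then stand; what a row does not reach is not made up. A row lasts 1/8 s, in which the tool goes at most 62.5 mm and 10.7 degrees, less where a joint would pass 70% of its speed; a pose out of reach is approached as far as the arm can. A call is refused whole if a number of a shift passes 6.25 or a number of a turn 10.7, either way. A call with a gripper value outside its range is refused whole. The fingers move at their own pace and stop on an object; the grip force is fixed at half the most. Time passes only in rows, so rows that do not move let the fingers close. It gives the time, the measured TCP pose, the force and the opening at its end, in the units of the state.
- get_obs(): the state, without advancing time (a new reading comes with each control period).
- cams.snapshot(name): name is "scene" or "side" or "wrist"; returns a dict with "frame" (480x640x3 uint8, red, green, blue), "intrinsics" (3x3 intrinsics, pixels), "R" (3x3) and "t" (3): a world point X has camera coordinates R X + t; the wrist camera has in their place "hand_eye" (4x4, takes a point from camera to tool coordinates, whose origin is the TCP and whose axes are the flange's). Camera axes: x right, y down, z forward; pixel columns grow to the right and rows downward; lengths in m; the calibration is good to about 2 mm. A picture is of the moment at which its call begins: read the wrist's pose just before it. There is no depth.
- ticket.close_job(): hands the job in, once; it reports no verdict.
Trained networks look in a picture, given as the dict that the camera call returned (one of the last four; its "shot" number tells which), for a name from the list of things; names that differ only in an ending like _2 or _b are one class to them, and where a whole thing is asked for, a point or a joint stands for the part that bears it (a point fixed in the world has none). Each returns a list of dicts, best first, with "conf" (0 to 1); they miss things now and then, are a little off and sometimes report something else, mostly with a low value. They report only what shows in the picture. A call takes as long as a camera call. They do not tell look-alikes from the thing itself.
- cams.outline_of(picture, query): "region" (480x640 bool, what is visible of it) and "centre" ([column, row] in pixels, amid what is visible of it).
The state is a dict: "time": time; "joint_positions": joint angles; "qvel": joint speeds; "joint_torque": joint torques, N m; "tool_pos": TCP position; "ee_rot": TCP orientation; "wrist_force": force on the tool from outside, world axes, zero at the start; "wrist_torque": the same for the moment, N m; "width": finger opening in m.
Only numpy, scipy, OpenCV 4.12 (cv2) and the standard library are available. Lean on these libraries where they do the work, as an engineer would, in place of code of your own. Each camera call takes 0.05 s, during which the arm holds its last target.

TASK

Pick up the shaker by its black grip, carry it with all six nuts still in it over the drying tray, and shake the nuts out of its mouth so that they are spread evenly over the three bays: two to a bay is ideal, at least one and at most three is good enough, and none may land outside the tray. Then stand the empty shaker level on the bench beside the tray. Do not touch the nuts with the fingers, and leave the pliers, spanner and piece of angle iron where they lie.

Things in the scene. Friction and masses are not known exactly. Their poses are not given: they have to be found in the camera images.
- tray: shallow open drying tray of plain sheet steel, fixed to the bench, 160 mm (its x, short) by 330 mm (its y, long), walls 3 mm thick and 36 mm high with a rolled rim, floor 3 mm thick, a small wire handle at each short end reaching 21 mm beyond it at 26 mm height. Two straight dividers 22 mm high and 3 mm thick at y = -55 and +55 mm part it into three equal bays side by side along y. Origin: centre of its underside, on the bench; z up
- bay_right (a point): centre of the floor of the tray's bay at its -y end (the robot's right); each bay is about 154 mm by 107 mm inside. Axes as the tray
- bay_middle (a point): centre of the floor of the tray's middle bay
- bay_left (a point): centre of the floor of the tray's bay at its +y end (the robot's left)
- shaker: loose hand shaker, 0.22 kg empty: a straight plain sheet-steel chute 220 mm long (its x), 52 mm wide (its y), open along the top; inside 47 mm wide, flat level floor 2.5 mm thick, side walls 32.5 mm high. Closed by a wall at the +x end; the -x end is the open mouth, full width, with no lip. A bridge plate 50 mm long over the middle (top at 35 mm) carries a round 14 mm neck and a black grip block. Origin: centre of its underside; z up when it stands level
- shaker_grip (a point): centre of the shaker's black grip block: 22 mm along the shaker's x, 46 mm along its y, 36 mm high (60 to 96 mm above the underside), 78 mm above the body's origin. Free space of 25 mm under the block round the neck. Axes as the shaker
- shaker_mouth (a point): middle of the shaker floor's edge at the open mouth, 110 mm from the body's origin along its -x, 2.5 mm above the underside. Axes as the shaker
- pliers: bystander: pliers with red handles lying on the bench, 70x186x16 mm; origin at the centre of the underside
- spanner: bystander: combination spanner lying on the bench, 33x205x8 mm; origin at the centre of the underside
- angle_iron: bystander: short grey piece of angle iron lying on the bench, 32x110x32 mm; origin at the centre of the underside
- nut_1: plain dark steel square nut, 30x30 mm, 16 mm thick, with an 18 mm hole, 60 g; origin at the centre of the face it first lies on. The six nuts start lying flat in one row in the shaker, not fixed, this one against the back wall. Nuts slide on the chute floor once it is pitched mouth-down beyond the angle of friction (somewhere from 25 to 36 degrees, different each time, walls add a little), or little by little at 5 to 10 degrees less when it is shaken along its length
- nut_2: plain dark steel square nut, 30x30 mm, 16 mm thick, with an 18 mm hole, 60 g; origin at the centre of the face it first lies on. The six nuts start lying flat in one row in the shaker, not fixed, this one number 2 from the back wall. Like nut_1
- nut_3: plain dark steel square nut, 30x30 mm, 16 mm thick, with an 18 mm hole, 60 g; origin at the centre of the face it first lies on. The six nuts start lying flat in one row in the shaker, not fixed, this one number 3 from the back wall. Like nut_1
- nut_4: plain dark steel square nut, 30x30 mm, 16 mm thick, with an 18 mm hole, 60 g; origin at the centre of the face it first lies on. The six nuts start lying flat in one row in the shaker, not fixed, this one number 4 from the back wall. Like nut_1
- nut_5: plain dark steel square nut, 30x30 mm, 16 mm thick, with an 18 mm hole, 60 g; origin at the centre of the face it first lies on. The six nuts start lying flat in one row in the shaker, not fixed, this one number 5 from the back wall. Like nut_1
- nut_6: plain dark steel square nut, 30x30 mm, 16 mm thick, with an 18 mm hole, 60 g; origin at the centre of the face it first lies on. The six nuts start lying flat in one row in the shaker, not fixed, this one nearest the mouth, its edge about 28 mm inside it. Like nut_1
There are look-alikes about, which are no part of the job. What is shaped like the nut_2 but blue is not meant.

How it is judged:
On the way:
1. the shaker's mouth is over the tray with all six nuts still in the shaker (x of shaker_mouth in the frame of tray between -0.12 and 0.12 m and y of shaker_mouth in the frame of tray between -0.2 and 0.2 m and height (world z) of shaker_mouth above 0.03 m and x of nut_1 in the frame of shaker between -0.12 and 0.115 m and y of nut_1 in the frame of shaker between -0.03 and 0.03 m and z of nut_1 in the frame of shaker between -0.01 and 0.05 m and x of nut_2 in the frame of shaker between -0.12 and 0.115 m and y of nut_2 in the frame of shaker between -0.03 and 0.03 m and z of nut_2 in the frame of shaker between -0.01 and 0.05 m and x of nut_3 in the frame of shaker between -0.12 and 0.115 m and y of nut_3 in the frame of shaker between -0.03 and 0.03 m and z of nut_3 in the frame of shaker between -0.01 and 0.05 m and x of nut_4 in the frame of shaker between -0.12 and 0.115 m and y of nut_4 in the frame of shaker between -0.03 and 0.03 m and z of nut_4 in the frame of shaker between -0.01 and 0.05 m and x of nut_5 in the frame of shaker between -0.12 and 0.115 m and y of nut_5 in the frame of shaker between -0.03 and 0.03 m and z of nut_5 in the frame of shaker between -0.01 and 0.05 m and x of nut_6 in the frame of shaker between -0.12 and 0.115 m and y of nut_6 in the frame of shaker between -0.03 and 0.03 m and z of nut_6 in the frame of shaker between -0.01 and 0.05 m), for 0.1 s.
At the end, for the whole second after the job is handed in: All six nuts lie at rest inside the tray's walls, every bay holds at least one and at most three (a nut counts for the bay its origin is in); the shaker stands level on the bench (within 0.1 rad, grip centre under 90 mm), at rest and not touching the tray (x of nut_1 in the frame of tray between -0.08 and 0.08 m and y of nut_1 in the frame of tray between -0.165 and 0.165 m and z of nut_1 in the frame of tray between -0.005 and 0.05 m and linear speed of each of nut_1, nut_2, nut_3, nut_4, nut_5, nut_6, shaker below 0.03 m/s and x of nut_2 in the frame of tray between -0.08 and 0.08 m and y of nut_2 in the frame of tray between -0.165 and 0.165 m and z of nut_2 in the frame of tray between -0.005 and 0.05 m and x of nut_3 in the frame of tray between -0.08 and 0.08 m and y of nut_3 in the frame of tray between -0.165 and 0.165 m and z of nut_3 in the frame of tray between -0.005 and 0.05 m and x of nut_4 in the frame of tray between -0.08 and 0.08 m and y of nut_4 in the frame of tray between -0.165 and 0.165 m and z of nut_4 in the frame of tray between -0.005 and 0.05 m and x of nut_5 in the frame of tray between -0.08 and 0.08 m and y of nut_5 in the frame of tray between -0.165 and 0.165 m and z of nut_5 in the frame of tray between -0.005 and 0.05 m and x of nut_6 in the frame of tray between -0.08 and 0.08 m and y of nut_6 in the frame of tray between -0.165 and 0.165 m and z of nut_6 in the frame of tray between -0.005 and 0.05 m and (y of nut_1 in the frame of tray between -0.165 and -0.055 m or y of nut_2 in the frame of tray between -0.165 and -0.055 m or y of nut_3 in the frame of tray between -0.165 and -0.055 m or y of nut_4 in the frame of tray between -0.165 and -0.055 m or y of nut_5 in the frame of tray between -0.165 and -0.055 m or y of nut_6 in the frame of tray between -0.165 and -0.055 m) and not (y of nut_1 in the frame of tray between -0.165 and -0.055 m and y of nut_2 in the frame of tray between -0.165 and -0.055 m and y of nut_3 in the frame of tray between -0.165 and -0.055 m and y of nut_4 in the frame of tray between -0.165 and -0.055 m) and not (y of nut_1 in the frame of tray between -0.165 and -0.055 m and y of nut_2 in the frame of tray between -0.165 and -0.055 m and y of nut_3 in the frame of tray between -0.165 and -0.055 m and y of nut_5 in the frame of tray between -0.165 and -0.055 m) and not (y of nut_1 in the frame of tray between -0.165 and -0.055 m and y of nut_2 in the frame of tray between -0.165 and -0.055 m and y of nut_3 in the frame of tray between -0.165 and -0.055 m and y of nut_6 in the frame of tray between -0.165 and -0.055 m) and not (y of nut_1 in the frame of tray between -0.165 and -0.055 m and y of nut_2 in the frame of tray between -0.165 and -0.055 m and y of nut_4 in the frame of tray between -0.165 and -0.055 m and y of nut_5 in the frame of tray between -0.165 and -0.055 m) and not (y of nut_1 in the frame of tray between -0.165 and -0.055 m and y of nut_2 in the frame of tray between -0.165 and -0.055 m and y of nut_4 in the frame of tray between -0.165 and -0.055 m and y of nut_6 in the frame of tray between -0.165 and -0.055 m) and not (y of nut_1 in the frame of tray between -0.165 and -0.055 m and y of nut_2 in the frame of tray between -0.165 and -0.055 m and y of nut_5 in the frame of tray between -0.165 and -0.055 m and y of nut_6 in the frame of tray between -0.165 and -0.055 m) and not (y of nut_1 in the frame of tray between -0.165 and -0.055 m and y of nut_3 in the frame of tray between -0.165 and -0.055 m and y of nut_4 in the frame of tray between -0.165 and -0.055 m and y of nut_5 in the frame of tray between -0.165 and -0.055 m) and not (y of nut_1 in the frame of tray between -0.165 and -0.055 m and y of nut_3 in the frame of tray between -0.165 and -0.055 m and y of nut_4 in the frame of tray between -0.165 and -0.055 m and y of nut_6 in the frame of tray between -0.165 and -0.055 m) and not (y of nut_1 in the frame of tray between -0.165 and -0.055 m and y of nut_3 in the frame of tray between -0.165 and -0.055 m and y of nut_5 in the frame of tray between -0.165 and -0.055 m and y of nut_6 in the frame of tray between -0.165 and -0.055 m) and not (y of nut_1 in the frame of tray between -0.165 and -0.055 m and y of nut_4 in the frame of tray between -0.165 and -0.055 m and y of nut_5 in the frame of tray between -0.165 and -0.055 m and y of nut_6 in the frame of tray between -0.165 and -0.055 m) and not (y of nut_2 in the frame of tray between -0.165 and -0.055 m and y of nut_3 in the frame of tray between -0.165 and -0.055 m and y of nut_4 in the frame of tray between -0.165 and -0.055 m and y of nut_5 in the frame of tray between -0.165 and -0.055 m) and not (y of nut_2 in the frame of tray between -0.165 and -0.055 m and y of nut_3 in the frame of tray between -0.165 and -0.055 m and y of nut_4 in the frame of tray between -0.165 and -0.055 m and y of nut_6 in the frame of tray between -0.165 and -0.055 m) and not (y of nut_2 in the frame of tray between -0.165 and -0.055 m and y of nut_3 in the frame of tray between -0.165 and -0.055 m and y of nut_5 in the frame of tray between -0.165 and -0.055 m and y of nut_6 in the frame of tray between -0.165 and -0.055 m) and not (y of nut_2 in the frame of tray between -0.165 and -0.055 m and y of nut_4 in the frame of tray between -0.165 and -0.055 m and y of nut_5 in the frame of tray between -0.165 and -0.055 m and y of nut_6 in the frame of tray between -0.165 and -0.055 m) and not (y of nut_3 in the frame of tray between -0.165 and -0.055 m and y of nut_4 in the frame of tray between -0.165 and -0.055 m and y of nut_5 in the frame of tray between -0.165 and -0.055 m and y of nut_6 in the frame of tray between -0.165 and -0.055 m) and (y of nut_1 in the frame of tray between -0.055 and 0.055 m or y of nut_2 in the frame of tray between -0.055 and 0.055 m or y of nut_3 in the frame of tray between -0.055 and 0.055 m or y of nut_4 in the frame of tray between -0.055 and 0.055 m or y of nut_5 in the frame of tray between -0.055 and 0.055 m or y of nut_6 in the frame of tray between -0.055 and 0.055 m) and not (y of nut_1 in the frame of tray between -0.055 and 0.055 m and y of nut_2 in the frame of tray between -0.055 and 0.055 m and y of nut_3 in the frame of tray between -0.055 and 0.055 m and y of nut_4 in the frame of tray between -0.055 and 0.055 m) and not (y of nut_1 in the frame of tray between -0.055 and 0.055 m and y of nut_2 in the frame of tray between -0.055 and 0.055 m and y of nut_3 in the frame of tray between -0.055 and 0.055 m and y of nut_5 in the frame of tray between -0.055 and 0.055 m) and not (y of nut_1 in the frame of tray between -0.055 and 0.055 m and y of nut_2 in the frame of tray between -0.055 and 0.055 m and y of nut_3 in the frame of tray between -0.055 and 0.055 m and y of nut_6 in the frame of tray between -0.055 and 0.055 m) and not (y of nut_1 in the frame of tray between -0.055 and 0.055 m and y of nut_2 in the frame of tray between -0.055 and 0.055 m and y of nut_4 in the frame of tray between -0.055 and 0.055 m and y of nut_5 in the frame of tray between -0.055 and 0.055 m) and not (y of nut_1 in the frame of tray between -0.055 and 0.055 m and y of nut_2 in the frame of tray between -0.055 and 0.055 m and y of nut_4 in the frame of tray between -0.055 and 0.055 m and y of nut_6 in the frame of tray between -0.055 and 0.055 m) and not (y of nut_1 in the frame of tray between -0.055 and 0.055 m and y of nut_2 in the frame of tray between -0.055 and 0.055 m and y of nut_5 in the frame of tray between -0.055 and 0.055 m and y of nut_6 in the frame of tray between -0.055 and 0.055 m) and not (y of nut_1 in the frame of tray between -0.055 and 0.055 m and y of nut_3 in the frame of tray between -0.055 and 0.055 m and y of nut_4 in the frame of tray between -0.055 and 0.055 m and y of nut_5 in the frame of tray between -0.055 and 0.055 m) and not (y of nut_1 in the frame of tray between -0.055 and 0.055 m and y of nut_3 in the frame of tray between -0.055 and 0.055 m and y of nut_4 in the frame of tray between -0.055 and 0.055 m and y of nut_6 in the frame of tray between -0.055 and 0.055 m) and not (y of nut_1 in the frame of tray between -0.055 and 0.055 m and y of nut_3 in the frame of tray between -0.055 and 0.055 m and y of nut_5 in the frame of tray between -0.055 and 0.055 m and y of nut_6 in the frame of tray between -0.055 and 0.055 m) and not (y of nut_1 in the frame of tray between -0.055 and 0.055 m and y of nut_4 in the frame of tray between -0.055 and 0.055 m and y of nut_5 in the frame of tray between -0.055 and 0.055 m and y of nut_6 in the frame of tray between -0.055 and 0.055 m) and not (y of nut_2 in the frame of tray between -0.055 and 0.055 m and y of nut_3 in the frame of tray between -0.055 and 0.055 m and y of nut_4 in the frame of tray between -0.055 and 0.055 m and y of nut_5 in the frame of tray between -0.055 and 0.055 m) and not (y of nut_2 in the frame of tray between -0.055 and 0.055 m and y of nut_3 in the frame of tray between -0.055 and 0.055 m and y of nut_4 in the frame of tray between -0.055 and 0.055 m and y of nut_6 in the frame of tray between -0.055 and 0.055 m) and not (y of nut_2 in the frame of tray between -0.055 and 0.055 m and y of nut_3 in the frame of tray between -0.055 and 0.055 m and y of nut_5 in the frame of tray between -0.055 and 0.055 m and y of nut_6 in the frame of tray between -0.055 and 0.055 m) and not (y of nut_2 in the frame of tray between -0.055 and 0.055 m and y of nut_4 in the frame of tray between -0.055 and 0.055 m and y of nut_5 in the frame of tray between -0.055 and 0.055 m and y of nut_6 in the frame of tray between -0.055 and 0.055 m) and not (y of nut_3 in the frame of tray between -0.055 and 0.055 m and y of nut_4 in the frame of tray between -0.055 and 0.055 m and y of nut_5 in the frame of tray between -0.055 and 0.055 m and y of nut_6 in the frame of tray between -0.055 and 0.055 m) and (y of nut_1 in the frame of tray between 0.055 and 0.165 m or y of nut_2 in the frame of tray between 0.055 and 0.165 m or y of nut_3 in the frame of tray between 0.055 and 0.165 m or y of nut_4 in the frame of tray between 0.055 and 0.165 m or y of nut_5 in the frame of tray between 0.055 and 0.165 m or y of nut_6 in the frame of tray between 0.055 and 0.165 m) and not (y of nut_1 in the frame of tray between 0.055 and 0.165 m and y of nut_2 in the frame of tray between 0.055 and 0.165 m and y of nut_3 in the frame of tray between 0.055 and 0.165 m and y of nut_4 in the frame of tray between 0.055 and 0.165 m) and not (y of nut_1 in the frame of tray between 0.055 and 0.165 m and y of nut_2 in the frame of tray between 0.055 and 0.165 m and y of nut_3 in the frame of tray between 0.055 and 0.165 m and y of nut_5 in the frame of tray between 0.055 and 0.165 m) and not (y of nut_1 in the frame of tray between 0.055 and 0.165 m and y of nut_2 in the frame of tray between 0.055 and 0.165 m and y of nut_3 in the frame of tray between 0.055 and 0.165 m and y of nut_6 in the frame of tray between 0.055 and 0.165 m) and not (y of nut_1 in the frame of tray between 0.055 and 0.165 m and y of nut_2 in the frame of tray between 0.055 and 0.165 m and y of nut_4 in the frame of tray between 0.055 and 0.165 m and y of nut_5 in the frame of tray between 0.055 and 0.165 m) and not (y of nut_1 in the frame of tray between 0.055 and 0.165 m and y of nut_2 in the frame of tray between 0.055 and 0.165 m and y of nut_4 in the frame of tray between 0.055 and 0.165 m and y of nut_6 in the frame of tray between 0.055 and 0.165 m) and not (y of nut_1 in the frame of tray between 0.055 and 0.165 m and y of nut_2 in the frame of tray between 0.055 and 0.165 m and y of nut_5 in the frame of tray between 0.055 and 0.165 m and y of nut_6 in the frame of tray between 0.055 and 0.165 m) and not (y of nut_1 in the frame of tray between 0.055 and 0.165 m and y of nut_3 in the frame of tray between 0.055 and 0.165 m and y of nut_4 in the frame of tray between 0.055 and 0.165 m and y of nut_5 in the frame of tray between 0.055 and 0.165 m) and not (y of nut_1 in the frame of tray between 0.055 and 0.165 m and y of nut_3 in the frame of tray between 0.055 and 0.165 m and y of nut_4 in the frame of tray between 0.055 and 0.165 m and y of nut_6 in the frame of tray between 0.055 and 0.165 m) and not (y of nut_1 in the frame of tray between 0.055 and 0.165 m and y of nut_3 in the frame of tray between 0.055 and 0.165 m and y of nut_5 in the frame of tray between 0.055 and 0.165 m and y of nut_6 in the frame of tray between 0.055 and 0.165 m) and not (y of nut_1 in the frame of tray between 0.055 and 0.165 m and y of nut_4 in the frame of tray between 0.055 and 0.165 m and y of nut_5 in the frame of tray between 0.055 and 0.165 m and y of nut_6 in the frame of tray between 0.055 and 0.165 m) and not (y of nut_2 in the frame of tray between 0.055 and 0.165 m and y of nut_3 in the frame of tray between 0.055 and 0.165 m and y of nut_4 in the frame of tray between 0.055 and 0.165 m and y of nut_5 in the frame of tray between 0.055 and 0.165 m) and not (y of nut_2 in the frame of tray between 0.055 and 0.165 m and y of nut_3 in the frame of tray between 0.055 and 0.165 m and y of nut_4 in the frame of tray between 0.055 and 0.165 m and y of nut_6 in the frame of tray between 0.055 and 0.165 m) and not (y of nut_2 in the frame of tray between 0.055 and 0.165 m and y of nut_3 in the frame of tray between 0.055 and 0.165 m and y of nut_5 in the frame of tray between 0.055 and 0.165 m and y of nut_6 in the frame of tray between 0.055 and 0.165 m) and not (y of nut_2 in the frame of tray between 0.055 and 0.165 m and y of nut_4 in the frame of tray between 0.055 and 0.165 m and y of nut_5 in the frame of tray between 0.055 and 0.165 m and y of nut_6 in the frame of tray between 0.055 and 0.165 m) and not (y of nut_3 in the frame of tray between 0.055 and 0.165 m and y of nut_4 in the frame of tray between 0.055 and 0.165 m and y of nut_5 in the frame of tray between 0.055 and 0.165 m and y of nut_6 in the frame of tray between 0.055 and 0.165 m) and angle between shaker_grip's own z axis and vertical below 0.1 rad and height (world z) of shaker_grip below 0.09 m and contact force between shaker and tray below 0.05 N).
It fails at once if the fingers touch a nut (contact force between the fingers and nut_1 above 1 N or contact force between the fingers and nut_2 above 1 N or contact force between the fingers and nut_3 above 1 N or contact force between the fingers and nut_4 above 1 N or contact force between the fingers and nut_5 above 1 N or contact force between the fingers and nut_6 above 1 N).
It fails at once if pliers, spanner or angle iron is moved by more than 30 mm (distance of any of pliers, spanner, angle_iron from where it was at the start of the episode above 0.03 m).
It also fails if it takes over 72 s, if anything falls off the work surface, if the arm or the gripper's body presses on something with over 40 N, if the wrist force passes 120 N, or if a joint passes its speed limit or range.

## Working session

There is one attempt and no reset: what is moved stays moved. The work goes in short steps, Python scripts to look and compute and a shell command to move; the robot and the scene stay as the last step left them, time stands still between calls to the robot, and variables do not carry over. Pictures are saved under pics/ and viewed, and the job is handed in when it is done.

```bash
mkdir -p pics; ls
python3 - <<'E'
from bench import get_obs,cams
import cv2
o=get_obs()
for k in o: print(k,o[k])
for n in ["scene","side","wrist"]:
    s=cams.snapshot(n); cv2.imwrite(f"pics/{n}0.png",s["frame"][:,:,::-1])
    print(n,{k:(v.tolist() if hasattr(v,'tolist') else v) for k,v in s.items() if k!="frame"})
E
```

```text
pics
time 0.0
joint_positions [-1.03064510e-01  8.79374522e-02  1.37218488e+00 -3.78555272e-05
  1.68357580e+00 -1.03146802e-01]
qvel [-9.03836995e-04 -3.03789979e-04  1.76013798e-03  8.02865563e-04
  4.40999622e-05 -1.01535225e-03]
joint_torque [ 1.28542815e-03 -3.40182602e+01 -3.02423716e+01  7.18220207e-02
  3.29729996e-02 -1.13141955e-04]
tool_pos [5.49503657e-01 5.33938109e-05 2.15348917e-01]
ee_rot [-3.13949449e+00 -1.79364343e-04  1.57087421e+00]
wrist_force [ 0.12110147  0.20646101 -0.09017515]
wrist_torque [0.02363167 0.01459763 0.09001313]
width 0.09389377663897742
scene {'intrinsics': [[439.0940160002399, 0.0, 322.26736875790573], [0.0, 439.0940160002399, 239.59774601822662], [0.0, 0.0, 1.0]], 'R': [[0.7875692047868061, -0.6161978132741697, -0.0059162984719936034], [-0.4216403254608437, -0.5318518831131376, -0.7344065702145397], [0.4493931281369931, 0.5808905485073255, -0.67868401118496]], 't': [-0.36085668498147633, 0.33374740613371046, 0.946888509710458], 'shot': 1}
side {'intrinsics': [[481.93614326094814, 0.0, 309.87535661014965], [0.0, 481.93614326094814, 238.08048108787722], [0.0, 0.0, 1.0]], 'R': [[0.8443818168220855, -0.5356518014317782, -0.009823189050652548], [-0.35296218586310396, -0.5424157628830225, -0.76236660179127], [0.40303479101806294, 0.6471957105844564, -0.6470708380309738]], 't': [-0.40999082429012373, 0.25617075301360465, 0.8288589613193726], 'shot': 2}
wrist {'intrinsics': [[373.4101332186922, 0.0, 319.7476672103301], [0.0, 373.4101332186922, 237.2135236248867], [0.0, 0.0, 1.0]], 'hand_eye': [[-0.0002509940199133523, -0.9662941478530124, -0.2574403947072423, 0.07440616938223926], [0.9999997669510099, -7.908470581812659e-05, -0.000678117640400553, -0.0005416230399531985], [0.0006349015095938108, -0.25744050491449083, 0.9662939425089259, -0.16771969894267047], [0.0, 0.0, 0.0, 1.0]], 'shot': 3}
```

View pics/scene0.png

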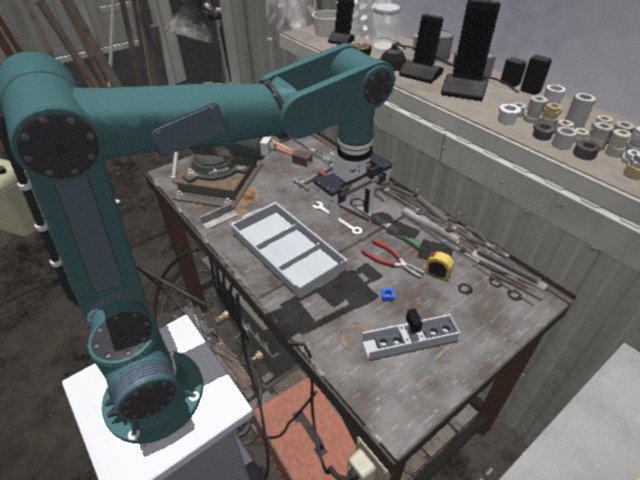

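View pics/side0.png

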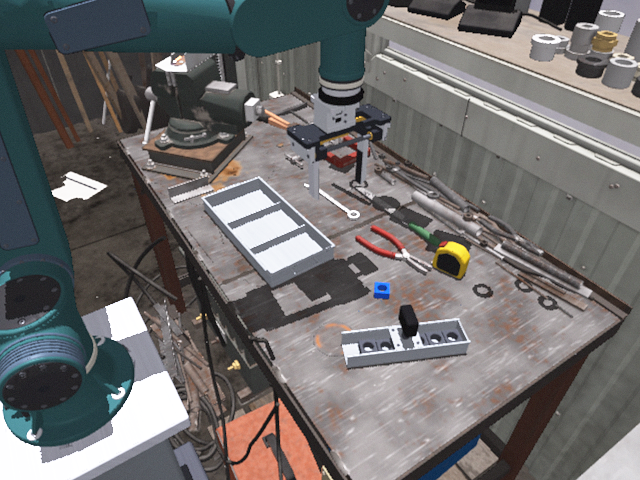

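View pics/wrist0.png

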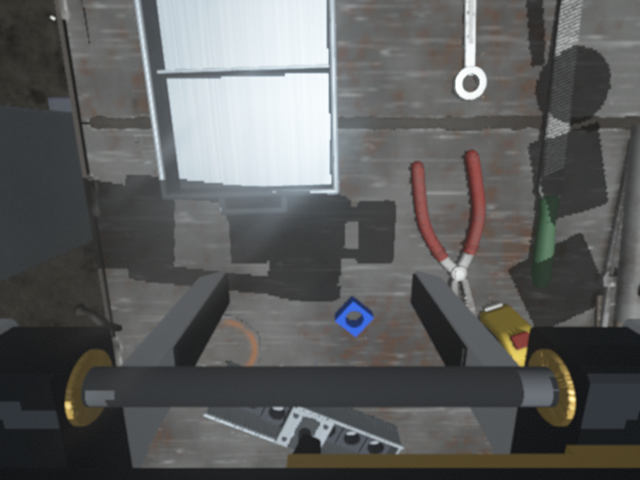

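Run:
```python
import cv2,numpy as np
a=cv2.imread("pics/side0.png")[290:380,320:490]
a=cv2.resize(a,None,fx=4.5,fy=4.5,interpolation=cv2.INTER_CUBIC)
cv2.imwrite("pics/c1.png",a)
```

```text
(no output)
```

View pics/c1.png

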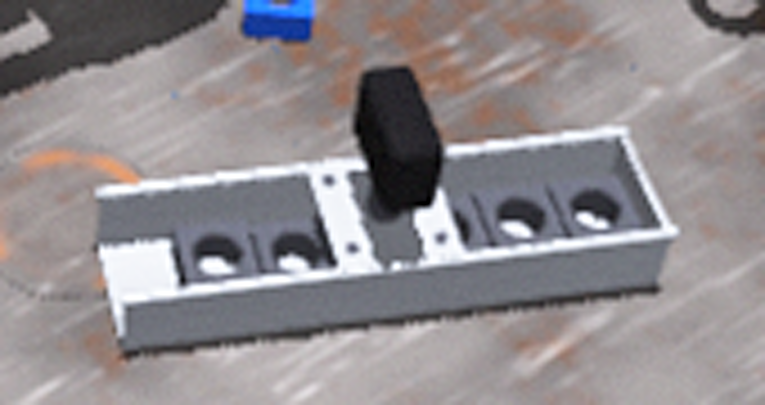

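Run:
```python
import cv2,numpy as np
s=cv2.imread("pics/side0.png");c=cv2.imread("pics/scene0.png")
def cr(im,x0,y0,w,h,f,n):
    cv2.imwrite(n,cv2.resize(im[y0:y0+h,x0:x0+w],None,fx=f,fy=f,interpolation=cv2.INTER_CUBIC))
cr(c,350,300,120,70,6,"pics/c2.png")
cr(c,220,190,140,110,5,"pics/c3.png")
cr(s,190,165,150,120,5,"pics/c4.png")
```

```text
(no output)
```

View pics/c2.png

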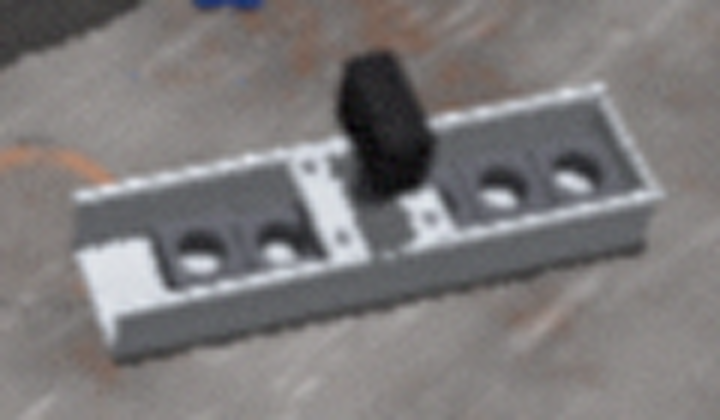

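View pics/c3.png

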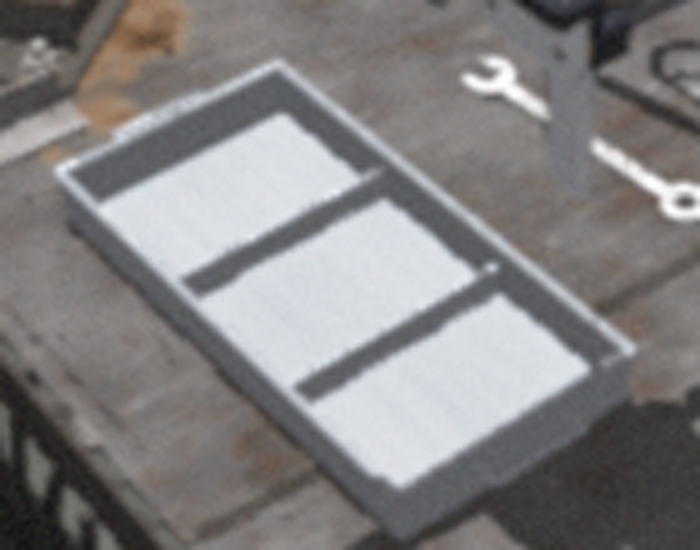

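View pics/c4.png

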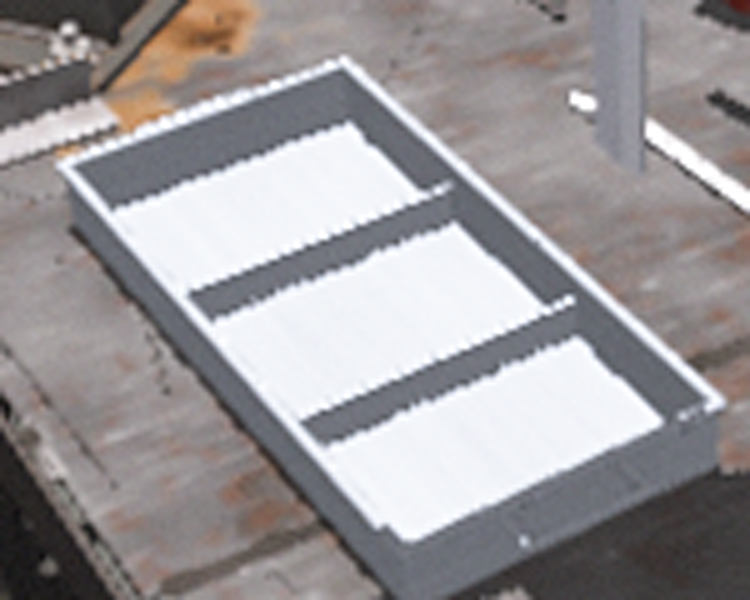

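```bash
cat > h.py <<'E'
import numpy as np,cv2
from scipy.optimize import least_squares
from scipy.spatial.transform import Rotation as Ro
CAM={}
def proj(s,X):
    c=np.atleast_2d(X)@np.array(s["R"]).T+s["t"]; K=s["intrinsics"]
    return np.c_[K[0][0]*c[:,0]/c[:,2]+K[0][2],K[1][1]*c[:,1]/c[:,2]+K[1][2]]
def fit(obs,x0):  # obs list of (cam, Pobj Nx3, pix Nx2)
    def place(p,P):
        c,s=np.cos(p[2]),np.sin(p[2]); P=np.array(P,float)
        return np.c_[p[0]+c*P[:,0]-s*P[:,1],p[1]+s*P[:,0]+c*P[:,1],P[:,2]]
    f=lambda p:np.concatenate([(proj(s,place(p,P))-np.array(q)).ravel() for s,P,q in obs])
    r=least_squares(f,x0,loss='soft_l1'); return r.x,f(r.x).reshape(-1,2)
E
python3 - <<'E'
from h import *
from bench import cams,get_obs
sc=cams.snapshot("scene");sd=cams.snapshot("side")
h=.035
P=[(-.11,-.026,0),(.11,-.026,0),(.11,-.026,h),(.11,.026,h),(-.11,.026,h),(-.11,-.026,h)]
a=[(369.7,360.3),(457.2,341.7),(460,332.5),(450.3,314.7),(362.5,332.5),(369.2,352.5)]
b=[(347.1,368.2),(466.7,354.4),(469.3,342.2),(459.3,318.9),(341.5,332.2),(347,356)]
np.set_printoptions(precision=4,suppress=True)
print(fit([(sc,P,a),(sd,P,b)],[.5,-.4,0]))
P=[(-.08,.165,.036),(.08,.165,.036),(.08,-.165,.036)]
print(fit([(sc,P,[(232,223.6),(277,203),(347,260)]),(sd,P,[(203,197.6),(259.4,177),(334.4,245.4)])],[.5,.1,0]))
E
```

```text
(array([ 0.5297, -0.247 , -0.4338]), array([[-0.5284,  0.0835],
       [ 0.7117, -0.2534],
       [ 0.9903,  0.2284],
       [ 0.8521,  0.4504],
       [ 0.8474,  0.4072],
       [ 1.0146, -0.6961],
       [-1.0808, -0.1106],
       [-1.1561, -0.5844],
       [ 0.1944, -0.4227],
       [-0.5564,  0.2524],
       [-0.1462,  0.1303],
       [-0.1941,  0.1418]]))
(array([0.4798, 0.188 , 0.0287]), array([[ 0.679 ,  0.5925],
       [-0.2475, -0.2378],
       [ 0.2924,  0.181 ],
       [-0.1217, -0.3217],
       [-0.0451, -0.0975],
       [-0.3213, -0.0919]]))
```

```bash
python3 -m crank '[{"tx":-6.0,"ty":-0.5},{"tx":-6.0,"ty":-0.5}]'; python3 -c "
from bench import get_obs
o=get_obs();print(o['time'],o['tool_pos'],o['qvel'])"; python3 -m crank '[{"tx":-6.0,"ty":-0.5},{"tx":-6.0,"ty":-0.5},{"tx":-0.7,"twist":8.3},{"twist":8.3},{"twist":8.3},{}]'
```

```text
0.25 [5.49773453e-01 2.66895959e-05 2.15932021e-01] [ 2.31677812e-03 -3.55375953e-03 -4.10791339e-03  7.64752554e-04
 -3.35517977e-05  1.31263611e-03]invalid input at $[0]: expected keys tx, ty, tz, twist, grip
invalid input at $[0]: expected keys tx, ty, tz, twist, grip
```

```bash
python3 -m crank '[{"tx":-6.0,"ty":-0.5,"tz":0,"twist":0,"grip":1},{"tx":-6.0,"ty":-0.5,"tz":0,"twist":0,"grip":1}]'; python3 -c "
from bench import get_obs
o=get_obs();print(o['time'],o['tool_pos'],o['qvel'])"; python3 -m crank '[{"tx":-6.0,"ty":-0.5,"tz":0,"twist":0,"grip":1},{"tx":-6.0,"ty":-0.5,"tz":0,"twist":0,"grip":1},{"tx":-0.7,"ty":0,"tz":0,"twist":8.3,"grip":1},{"tx":0,"ty":0,"tz":0,"twist":8.3,"grip":1},{"tx":0,"ty":0,"tz":0,"twist":8.3,"grip":1},{"tx":0,"ty":0,"tz":0,"twist":0,"grip":1}]'
```

```text
time: 0.5
tool_pos: [0.5399, -0.1206, 0.2164]
ee_rot: [3.141, 0.0, 1.573]
wrist_force: [-0.1, -0.4, 0.1]
width: 0.094
0.5 [ 0.53993774 -0.12058357  0.21638402] [-8.84152754e-01  9.45724222e-02 -1.01190909e-01 -6.29273413e-04
  5.44360404e-03 -8.54372519e-01]
time: 1.25
tool_pos: [0.5299, -0.2471, 0.2163]
ee_rot: [-3.141, -0.0, 1.138]
wrist_force: [-0.2, -0.2, 0.0]
width: 0.0939
```

Run:
```python
from h import *
from bench import cams,get_obs
o=get_obs();s=cams.snapshot("wrist")
H=np.array(s["hand_eye"]);K=s["intrinsics"]
R=Ro.from_euler('xyz',o["ee_rot"]).as_matrix();T=np.array(o["tool_pos"])
f=s["frame"][:,:,::-1].copy()
c,sn=np.cos(-.4338),np.sin(-.4338)
for P in [(-.11,-.026,.035),(-.11,.026,.035),(.11,.026,.035),(.11,-.026,.035),(-.011,-.023,.096),(-.011,.023,.096),(.011,.023,.096),(.011,-.023,.096)]:
    X=np.array([.5297+c*P[0]-sn*P[1],-.247+sn*P[0]+c*P[1],P[2]])
    t=R.T@(X-T); q=H[:3,:3].T@(t-H[:3,3]); q/=q[2]
    u=K@q if not isinstance(K,list) else np.array(K)@q
    cv2.circle(f,(int(u[0]),int(u[1])),3,(0,0,255),-1)
cv2.imwrite("pics/w1.png",f)
```

```text
(no output)
```

View pics/w1.png

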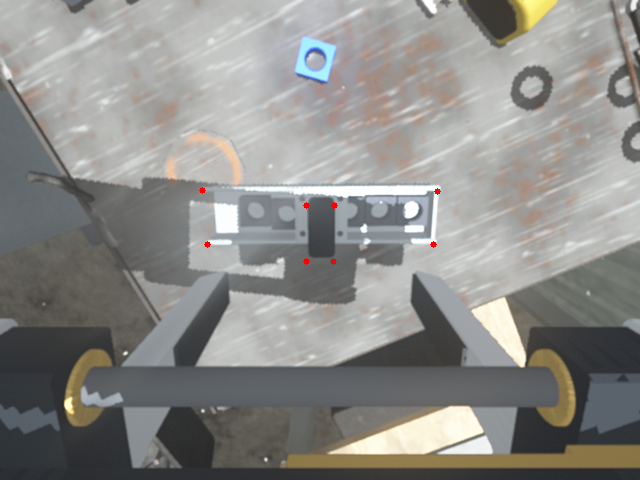

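The wrist view shows the black grip at (321, 228), in line with the jaws. The dark nuts sit in the chute at (257…411, 210), with the open mouth at left (213, 218). The blue look-alike lies at (315, 60), outside the shaker, and isn't meant. I'll go down and grip.

```bash
python3 -m crank '[{"tx":0,"ty":0,"tz":5,"twist":0,"grip":1},{"tx":0,"ty":0,"tz":5,"twist":0,"grip":1},{"tx":0,"ty":0,"tz":3,"twist":0,"grip":1},{"tx":0,"ty":0,"tz":1.6,"twist":0,"grip":1},{"tx":0,"ty":0,"tz":0,"twist":0,"grip":0},{"tx":0,"ty":0,"tz":0,"twist":0,"grip":0},{"tx":0,"ty":0,"tz":0,"twist":0,"grip":0},{"tx":0,"ty":0,"tz":0,"twist":0,"grip":0},{"tx":0,"ty":0,"tz":0,"twist":0,"grip":0},{"tx":0,"ty":0,"tz":0,"twist":0,"grip":0}]'
```

```text
time: 2.55
tool_pos: [0.5301, -0.247, 0.0706]
ee_rot: [3.141, -0.0, 1.136]
wrist_force: [0.2, 0.2, -0.3]
width: 0.0376
```

```bash
python3 -m crank '[{"tx":0,"ty":0,"tz":0,"twist":0,"grip":0},{"tx":0,"ty":0,"tz":0,"twist":0,"grip":0},{"tx":0,"ty":0,"tz":0,"twist":0,"grip":0}]'; python3 -m crank '[{"tx":0,"ty":0,"tz":-0.5,"twist":0,"grip":0},{"tx":0,"ty":0,"tz":-1.5,"twist":0,"grip":0},{"tx":0,"ty":0,"tz":-2.5,"twist":0,"grip":0},{"tx":0,"ty":0,"tz":-2.5,"twist":0,"grip":0},{"tx":0,"ty":0,"tz":-1,"twist":0,"grip":0},{"tx":0,"ty":0,"tz":0,"twist":0,"grip":0}]'
python3 - <<'E'
from bench import cams
import cv2
for n in ["wrist","side"]:
    cv2.imwrite(f"pics/{n}2.png",cams.snapshot(n)["frame"][:,:,::-1])
E
```

```text
time: 2.92
tool_pos: [0.5302, -0.2471, 0.0705]
ee_rot: [3.141, 0.0, 1.136]
wrist_force: [1.1, -0.2, -1.3]
width: 0.0219
time: 3.68
tool_pos: [0.5303, -0.2472, 0.1513]
ee_rot: [3.14, 0.0, 1.136]
wrist_force: [-0.4, 0.2, -6.4]
width: 0.0218
```

View pics/side2.png

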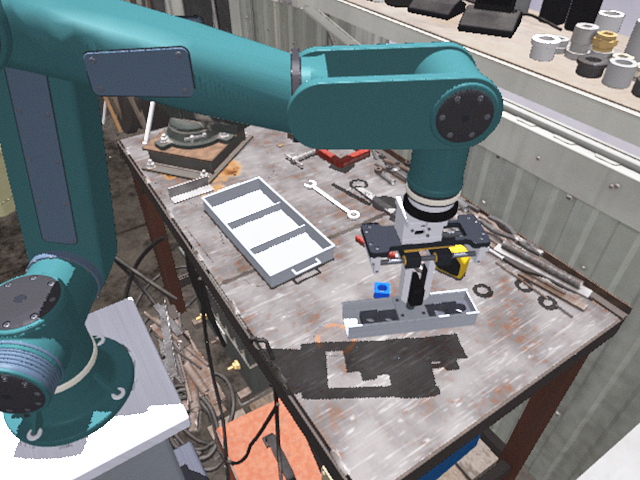

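View pics/wrist2.png

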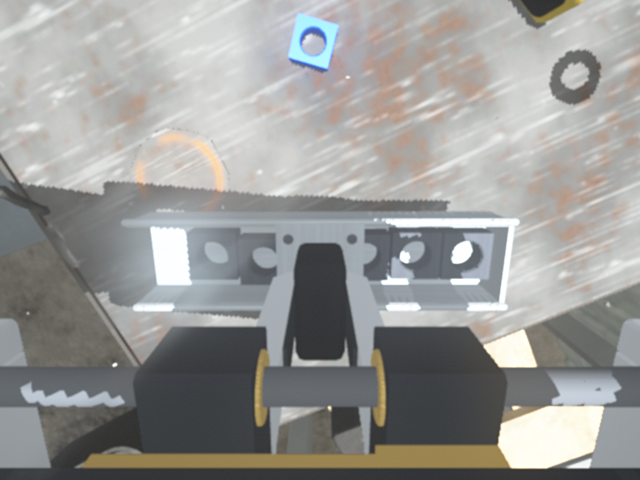

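```bash
python3 -m crank '[{"tx":0,"ty":0,"tz":0,"twist":-4,"grip":0},{"tx":0,"ty":0,"tz":0,"twist":-8,"grip":0},{"tx":0,"ty":0,"tz":0,"twist":-8,"grip":0},{"tx":0,"ty":0,"tz":0,"twist":-5,"grip":0},{"tx":0,"ty":0,"tz":0,"twist":-1.5,"grip":0},{"tx":0,"ty":0,"tz":0,"twist":0,"grip":0}]' && python3 -m crank '[{"tx":1.5,"ty":0.5,"tz":0,"twist":0,"grip":0},{"tx":3,"ty":0.9,"tz":0,"twist":0,"grip":0},{"tx":4.5,"ty":1.4,"tz":0,"twist":0,"grip":0},{"tx":5,"ty":1.6,"tz":0,"twist":0,"grip":0},{"tx":5,"ty":1.6,"tz":0,"twist":0,"grip":0},{"tx":4.5,"ty":1.4,"tz":0,"twist":0,"grip":0},{"tx":3.5,"ty":1.1,"tz":0,"twist":0,"grip":0},{"tx":2.5,"ty":0.8,"tz":0,"twist":0,"grip":0},{"tx":1.7,"ty":0.5,"tz":0,"twist":0,"grip":0},{"tx":1.0,"ty":0.3,"tz":0,"twist":0,"grip":0},{"tx":0.4,"ty":0.1,"tz":0,"twist":0,"grip":0},{"tx":0,"ty":0,"tz":0,"twist":0,"grip":0}]'
python3 - <<'E'
from bench import cams
import cv2
for n in ["wrist","side"]:
    cv2.imwrite(f"pics/{n}3.png",cams.snapshot(n)["frame"][:,:,::-1])
E
```

```text
time: 4.53
tool_pos: [0.5296, -0.2468, 0.1495]
ee_rot: [-3.14, -0.001, 1.598]
wrist_force: [0.1, -0.3, -6.0]
width: 0.0221
time: 6.02
tool_pos: [0.6228, 0.0812, 0.1505]
ee_rot: [-3.141, 0.0, 1.598]
wrist_force: [1.4, -0.9, -6.5]
width: 0.0219
```

View pics/side3.png

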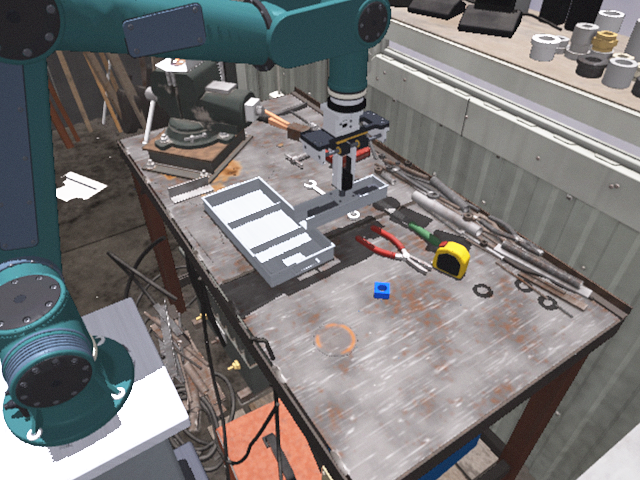

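View pics/wrist3.png

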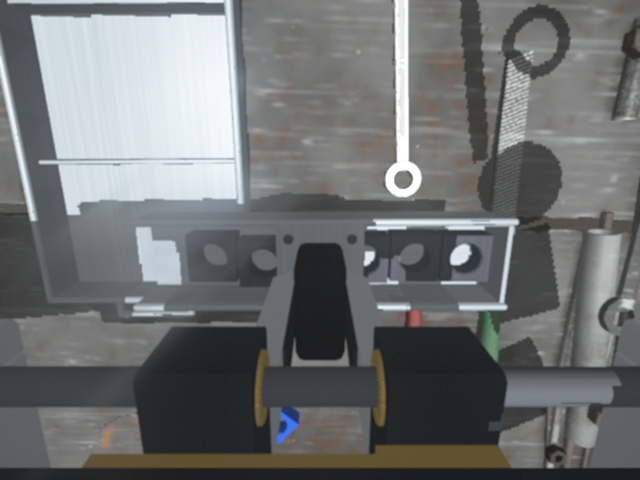

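```bash
python3 -m crank '[{"tx":0,"ty":1,"tz":1,"twist":0,"grip":0},{"tx":0,"ty":1,"tz":1,"twist":0,"grip":0},{"tx":0,"ty":1,"tz":0.5,"twist":0,"grip":0},{"tx":0,"ty":0,"tz":0,"twist":0,"grip":0},{"tx":0,"ty":-1,"tz":0,"twist":0,"grip":0},{"tx":0,"ty":-2,"tz":0,"twist":0,"grip":0},{"tx":0,"ty":-3,"tz":0,"twist":0,"grip":0},{"tx":0,"ty":3,"tz":0,"twist":0,"grip":0},{"tx":0,"ty":2,"tz":0,"twist":0,"grip":0},{"tx":0,"ty":1,"tz":0,"twist":0,"grip":0},{"tx":0,"ty":0,"tz":0,"twist":0,"grip":0}]'
python3 - <<'E'
from bench import cams
import cv2
for n in ["wrist"]:
    cv2.imwrite(f"pics/{n}4.png",cams.snapshot(n)["frame"][:,:,::-1])
E
```

```text
time: 7.5
tool_pos: [0.6528, 0.0826, 0.1258]
ee_rot: [3.142, 0.0, 1.599]
wrist_force: [-0.1, -0.8, -6.6]
width: 0.0215
```

View pics/wrist4.png

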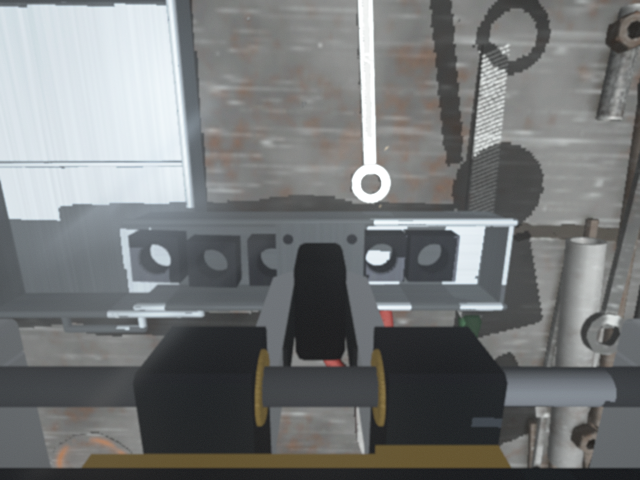

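```bash
python3 -m crank '[{"tx":0,"ty":-1,"tz":0,"twist":0,"grip":0},{"tx":0,"ty":-2,"tz":0,"twist":0,"grip":0},{"tx":0,"ty":-3,"tz":0,"twist":0,"grip":0},{"tx":0,"ty":3,"tz":0,"twist":0,"grip":0},{"tx":0,"ty":2,"tz":0,"twist":0,"grip":0},{"tx":0,"ty":1,"tz":0,"twist":0,"grip":0},{"tx":0,"ty":0,"tz":0,"twist":0,"grip":0}]'
python3 - <<'E'
from bench import cams
import cv2
for n in ["wrist"]:
    cv2.imwrite(f"pics/{n}5.png",cams.snapshot(n)["frame"][:,:,::-1])
E
```

```text
time: 8.43
tool_pos: [0.6525, 0.0825, 0.1256]
ee_rot: [-3.141, 0.0, 1.599]
wrist_force: [-0.5, 0.7, -4.7]
width: 0.0219
```

View pics/wrist5.png

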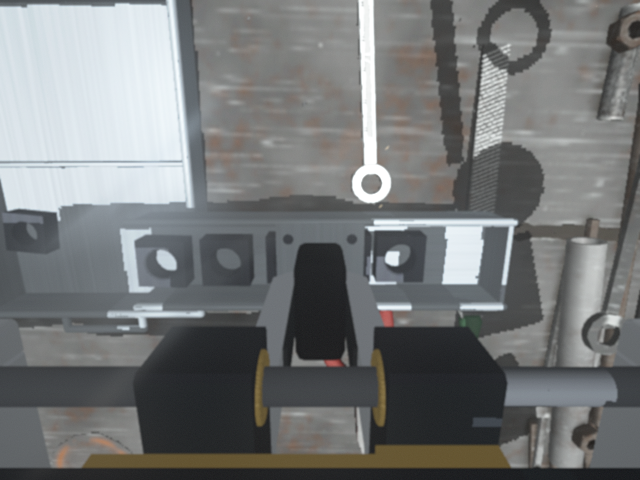

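One nut is now in the right bay (30, 230). The next sits just inside the mouth at (163, 258), so the same stroke again.

```bash
python3 -m crank '[{"tx":0,"ty":-1,"tz":0,"twist":0,"grip":0},{"tx":0,"ty":-2,"tz":0,"twist":0,"grip":0},{"tx":0,"ty":-3,"tz":0,"twist":0,"grip":0},{"tx":0,"ty":3,"tz":0,"twist":0,"grip":0},{"tx":0,"ty":2,"tz":0,"twist":0,"grip":0},{"tx":0,"ty":1,"tz":0,"twist":0,"grip":0},{"tx":0,"ty":0,"tz":0,"twist":0,"grip":0}]'
python3 - <<'E'
from bench import cams
import cv2
for n in ["wrist"]:
    cv2.imwrite(f"pics/{n}6.png",cams.snapshot(n)["frame"][:,:,::-1])
E
```

```text
time: 9.35
tool_pos: [0.6525, 0.0826, 0.1256]
ee_rot: [-3.141, -0.0, 1.599]
wrist_force: [0.1, 0.7, -5.4]
width: 0.0218
```

View pics/wrist6.png

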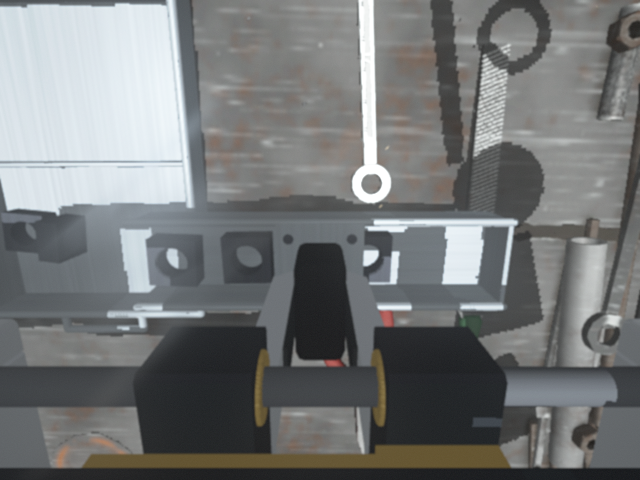

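Two nuts are in the right bay (about (30,230) and (62,238)), and four remain in the chute. Shift one bay left and repeat.

```bash
python3 -m crank '[{"tx":1,"ty":0,"tz":0,"twist":0,"grip":0},{"tx":2.5,"ty":0,"tz":0,"twist":0,"grip":0},{"tx":3.5,"ty":0,"tz":0,"twist":0,"grip":0},{"tx":2.5,"ty":0,"tz":0,"twist":0,"grip":0},{"tx":1.2,"ty":0,"tz":0,"twist":0,"grip":0},{"tx":0.3,"ty":0,"tz":0,"twist":0,"grip":0},{"tx":0,"ty":0,"tz":0,"twist":0,"grip":0}]'; python3 -m crank '[{"tx":0,"ty":-1,"tz":0,"twist":0,"grip":0},{"tx":0,"ty":-2,"tz":0,"twist":0,"grip":0},{"tx":0,"ty":-3,"tz":0,"twist":0,"grip":0},{"tx":0,"ty":3,"tz":0,"twist":0,"grip":0},{"tx":0,"ty":2,"tz":0,"twist":0,"grip":0},{"tx":0,"ty":1,"tz":0,"twist":0,"grip":0},{"tx":0,"ty":0,"tz":0,"twist":0,"grip":0}]'
python3 - <<'E'
from bench import cams
import cv2
for n in ["wrist","side"]:
    cv2.imwrite(f"pics/{n}7.png",cams.snapshot(n)["frame"][:,:,::-1])
E
```

```text
time: 10.28
tool_pos: [0.6499, 0.1918, 0.1254]
ee_rot: [-3.142, 0.001, 1.598]
wrist_force: [-0.0, -1.2, -5.3]
width: 0.0219
time: 11.15
tool_pos: [0.6499, 0.1919, 0.1255]
ee_rot: [-3.141, 0.0, 1.598]
wrist_force: [0.3, -0.5, -4.3]
width: 0.022
```

View pics/wrist7.png

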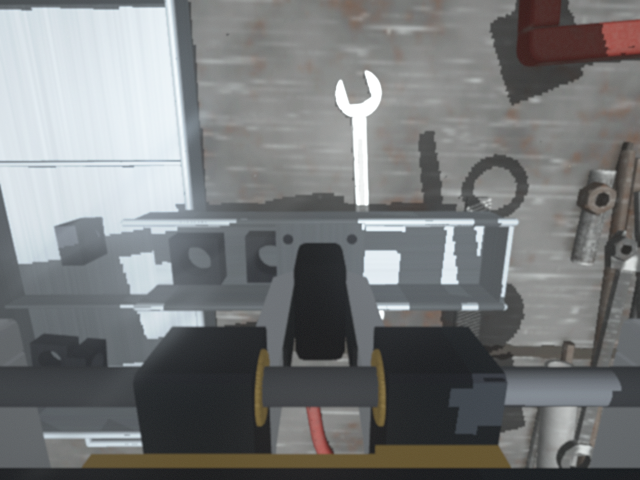

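View pics/side7.png

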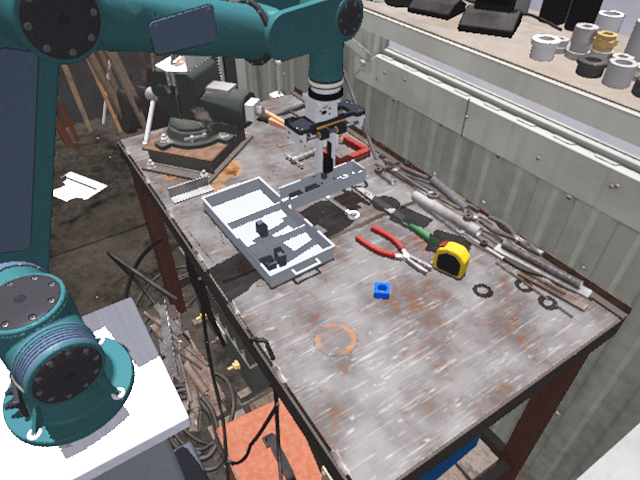

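```bash
python3 -m crank '[{"tx":0,"ty":-1,"tz":0,"twist":0,"grip":0},{"tx":0,"ty":-2,"tz":0,"twist":0,"grip":0},{"tx":0,"ty":-3,"tz":0,"twist":0,"grip":0},{"tx":0,"ty":3,"tz":0,"twist":0,"grip":0},{"tx":0,"ty":2,"tz":0,"twist":0,"grip":0},{"tx":0,"ty":1,"tz":0,"twist":0,"grip":0},{"tx":0,"ty":0,"tz":0,"twist":0,"grip":0}]'
python3 - <<'E'
from bench import cams
import cv2
for n in ["wrist"]:
    cv2.imwrite(f"pics/{n}8.png",cams.snapshot(n)["frame"][:,:,::-1])
E
```

```text
time: 12.12
tool_pos: [0.6496, 0.1926, 0.1256]
ee_rot: [-3.141, -0.0, 1.599]
wrist_force: [-0.6, -0.5, -4.1]
width: 0.0217
```

View pics/wrist8.png

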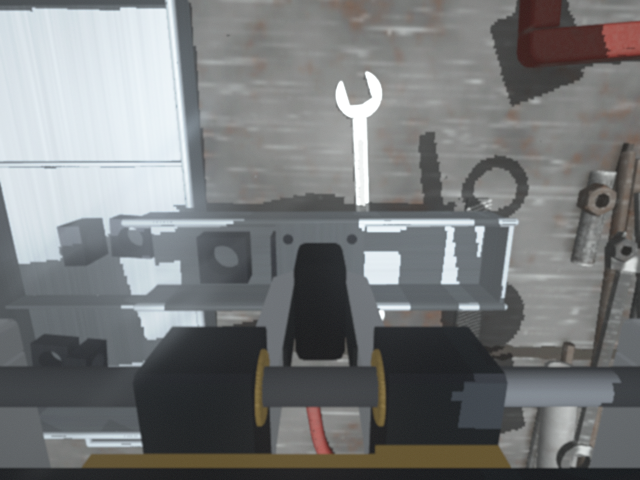

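Run:
```python
from bench import cams
import cv2
a=[]
for n,(x,y) in {"side":(190,150),"scene":(220,170)}.items():
    f=cams.snapshot(n)["frame"][:,:,::-1][y:y+140,x:x+190]
    a.append(cv2.resize(f,None,fx=4,fy=4,interpolation=cv2.INTER_CUBIC))
    cv2.imwrite(f"pics/{n}8.png",a[-1])
```

```text
(no output)
```

View pics/side8.png

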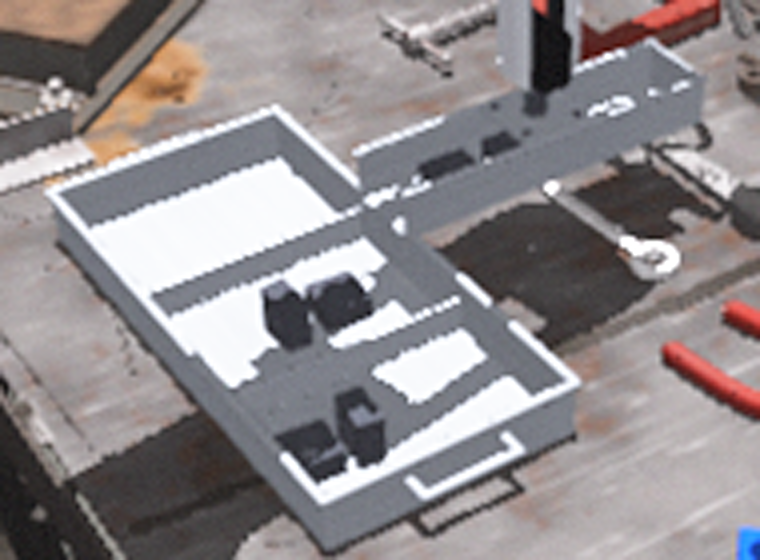

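View pics/scene8.png

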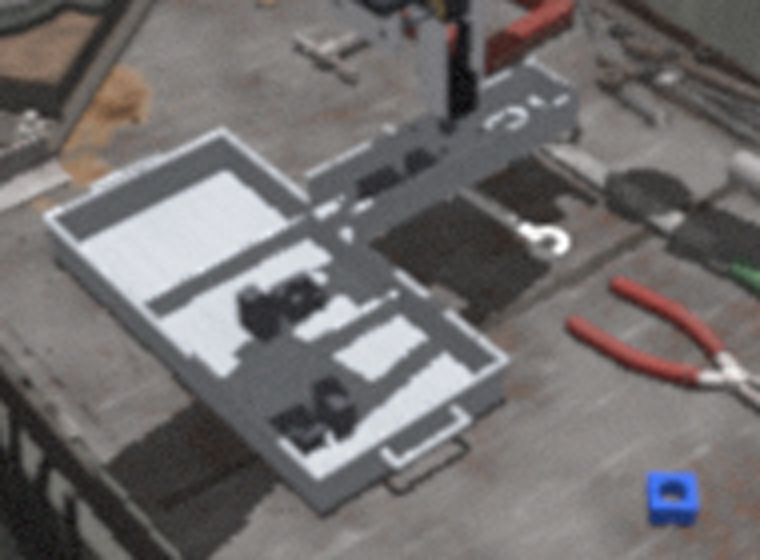

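Side and scene crops agree: two nuts in the right bay, two in the middle bay, and two still in the chute at crop (447,165) and (498,147). On to the left bay.

```bash
python3 -m crank '[{"tx":1,"ty":0,"tz":0,"twist":0,"grip":0},{"tx":2.5,"ty":0,"tz":0,"twist":0,"grip":0},{"tx":3.5,"ty":0,"tz":0,"twist":0,"grip":0},{"tx":2.5,"ty":0,"tz":0,"twist":0,"grip":0},{"tx":1.2,"ty":0,"tz":0,"twist":0,"grip":0},{"tx":0.3,"ty":0,"tz":0,"twist":0,"grip":0},{"tx":0,"ty":0,"tz":0,"twist":0,"grip":0}]'; python3 -m crank '[{"tx":0,"ty":-1,"tz":0,"twist":0,"grip":0},{"tx":0,"ty":-2,"tz":0,"twist":0,"grip":0},{"tx":0,"ty":-3,"tz":0,"twist":0,"grip":0},{"tx":0,"ty":3,"tz":0,"twist":0,"grip":0},{"tx":0,"ty":2,"tz":0,"twist":0,"grip":0},{"tx":0,"ty":1,"tz":0,"twist":0,"grip":0},{"tx":0,"ty":0,"tz":0,"twist":0,"grip":0}]' ;python3 -m crank '[{"tx":0,"ty":-1,"tz":0,"twist":0,"grip":0},{"tx":0,"ty":-2,"tz":0,"twist":0,"grip":0},{"tx":0,"ty":-3,"tz":0,"twist":0,"grip":0},{"tx":0,"ty":3,"tz":0,"twist":0,"grip":0},{"tx":0,"ty":2,"tz":0,"twist":0,"grip":0},{"tx":0,"ty":1,"tz":0,"twist":0,"grip":0},{"tx":0,"ty":0,"tz":0,"twist":0,"grip":0}]'
python3 - <<'E'
from bench import cams
import cv2
for n in ["wrist"]:
    cv2.imwrite(f"pics/{n}9.png",cams.snapshot(n)["frame"][:,:,::-1])
E
```

```text
time: 13.15
tool_pos: [0.6468, 0.3019, 0.1254]
ee_rot: [-3.142, 0.001, 1.598]
wrist_force: [-0.4, 0.0, -3.2]
width: 0.022
time: 14.02
tool_pos: [0.6468, 0.3018, 0.1254]
ee_rot: [-3.141, 0.0, 1.598]
wrist_force: [0.4, 0.3, -4.0]
width: 0.022
time: 14.9
tool_pos: [0.6464, 0.3025, 0.1256]
ee_rot: [-3.141, -0.0, 1.599]
wrist_force: [0.7, -0.4, -3.4]
width: 0.0218
```

View pics/wrist9.png

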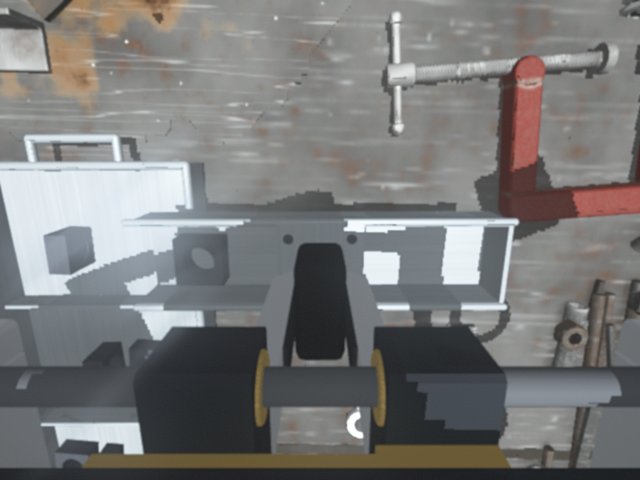

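One nut is now in the left bay (68, 250), and the last one sits at (200, 257) in the chute. Two more strokes.

```bash
python3 -m crank '[{"tx":0,"ty":-1,"tz":0,"twist":0,"grip":0},{"tx":0,"ty":-2,"tz":0,"twist":0,"grip":0},{"tx":0,"ty":-3,"tz":0,"twist":0,"grip":0},{"tx":0,"ty":3,"tz":0,"twist":0,"grip":0},{"tx":0,"ty":2,"tz":0,"twist":0,"grip":0},{"tx":0,"ty":1,"tz":0,"twist":0,"grip":0},{"tx":0,"ty":0,"tz":0,"twist":0,"grip":0}]' ;python3 -m crank '[{"tx":0,"ty":-1,"tz":0,"twist":0,"grip":0},{"tx":0,"ty":-2,"tz":0,"twist":0,"grip":0},{"tx":0,"ty":-3,"tz":0,"twist":0,"grip":0},{"tx":0,"ty":3,"tz":0,"twist":0,"grip":0},{"tx":0,"ty":2,"tz":0,"twist":0,"grip":0},{"tx":0,"ty":1,"tz":0,"twist":0,"grip":0},{"tx":0,"ty":0,"tz":0,"twist":0,"grip":0}]'
python3 - <<'E'
from bench import cams
import cv2
f=cams.snapshot("wrist")["frame"][:,:,::-1]; cv2.imwrite("pics/wrist10.png",f)
f=cams.snapshot("side")["frame"][:,:,::-1]
cv2.imwrite("pics/side10.png",cv2.resize(f[150:290,190:380],None,fx=4,fy=4,interpolation=cv2.INTER_CUBIC))
E
```

```text
time: 15.82
tool_pos: [0.6464, 0.3025, 0.1255]
ee_rot: [-3.141, -0.0, 1.599]
wrist_force: [-0.6, 0.6, -1.8]
width: 0.0219
time: 16.7
tool_pos: [0.6463, 0.3025, 0.1254]
ee_rot: [-3.141, 0.0, 1.599]
wrist_force: [-0.2, 0.8, -3.3]
width: 0.0216
```

View pics/wrist10.png

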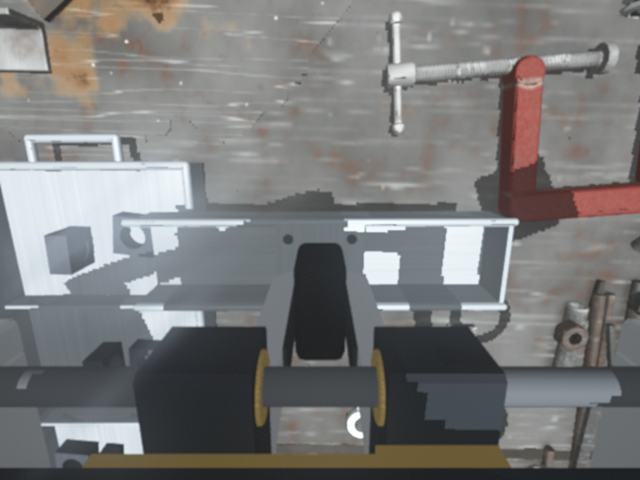

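View pics/side10.png

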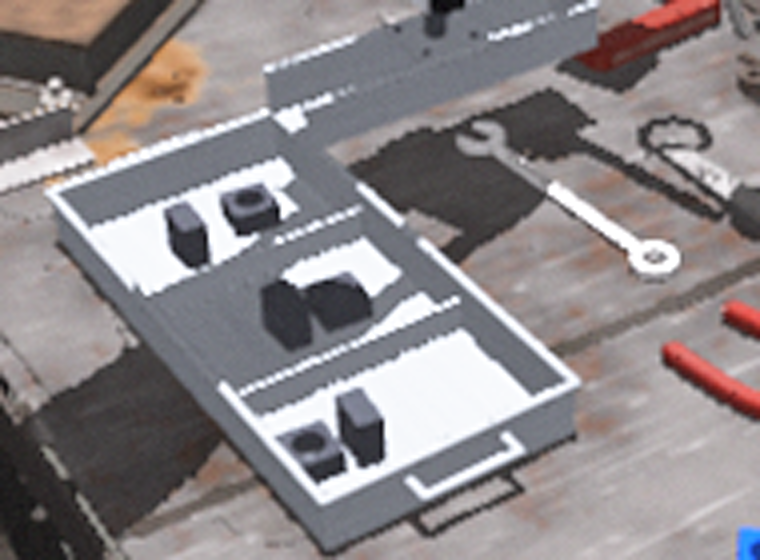

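All six nuts are out, two to a bay, and the chute is empty. Now I'll raise the shaker and carry it back to its free original spot.

```bash
python3 -m crank '[{"tx":0,"ty":0,"tz":-1,"twist":0,"grip":0},{"tx":0,"ty":0,"tz":-1.5,"twist":0,"grip":0},{"tx":0,"ty":0,"tz":-0.5,"twist":0,"grip":0}]'; python3 -m crank '[{"tx":-2,"ty":-0.5,"tz":0,"twist":0,"grip":0},{"tx":-4,"ty":-1,"tz":0,"twist":0,"grip":0},{"tx":-5.5,"ty":-1.3,"tz":0,"twist":0,"grip":0},{"tx":-6,"ty":-1.4,"tz":0,"twist":0,"grip":0},{"tx":-6,"ty":-1.4,"tz":0,"twist":0,"grip":0},{"tx":-6,"ty":-1.4,"tz":0,"twist":0,"grip":0},{"tx":-6,"ty":-1.4,"tz":0,"twist":0,"grip":0},{"tx":-5.5,"ty":-1.3,"tz":0,"twist":0,"grip":0},{"tx":-4.5,"ty":-1.1,"tz":0,"twist":0,"grip":0},{"tx":-4,"ty":-1,"tz":0,"twist":0,"grip":0},{"tx":-3,"ty":-0.7,"tz":0,"twist":0,"grip":0},{"tx":-2.1,"ty":-0.6,"tz":0,"twist":0,"grip":0}]'; python3 -m crank '[{"tx":0,"ty":0,"tz":0,"twist":5,"grip":0},{"tx":0,"ty":0,"tz":0,"twist":8,"grip":0},{"tx":0,"ty":0,"tz":0,"twist":8,"grip":0},{"tx":0,"ty":0,"tz":0,"twist":5.5,"grip":0},{"tx":0,"ty":0,"tz":0,"twist":0,"grip":0}]'
python3 - <<'E'
from bench import cams
import cv2
f=cams.snapshot("side")["frame"][:,:,::-1]; cv2.imwrite("pics/side11.png",f)
E
```

```text
time: 17.18
tool_pos: [0.6476, 0.3029, 0.1587]
ee_rot: [3.137, -0.002, 1.599]
wrist_force: [0.1, -0.8, -1.5]
width: 0.0217
time: 18.68
tool_pos: [0.5308, -0.2485, 0.1563]
ee_rot: [3.14, 0.001, 1.598]
wrist_force: [0.5, 0.1, -2.2]
width: 0.0219
time: 19.3
tool_pos: [0.5312, -0.2467, 0.1559]
ee_rot: [3.141, -0.0, 1.138]
wrist_force: [-0.0, -0.0, -2.6]
width: 0.0216
```

View pics/side11.png

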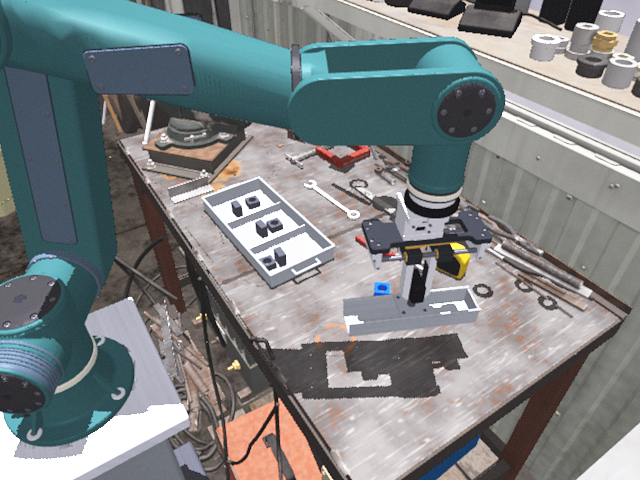

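The shaker hangs level and empty over its old, free spot, so I'll lower it.

```bash
python3 -m crank '[{"tx":0,"ty":0,"tz":2,"twist":0,"grip":0},{"tx":0,"ty":0,"tz":3,"twist":0,"grip":0},{"tx":0,"ty":0,"tz":2,"twist":0,"grip":0},{"tx":0,"ty":0,"tz":0.9,"twist":0,"grip":0},{"tx":0,"ty":0,"tz":0.4,"twist":0,"grip":0},{"tx":0,"ty":0,"tz":0.1,"twist":0,"grip":0},{"tx":0,"ty":0,"tz":0,"twist":0,"grip":0}]'
```

```text
time: 20.23
tool_pos: [0.5316, -0.2473, 0.0725]
ee_rot: [3.14, 0.0, 1.136]
wrist_force: [-0.1, -0.7, -2.8]
width: 0.022
```

```bash
python3 -m crank '[{"tx":0,"ty":0,"tz":0.1,"twist":0,"grip":0},{"tx":0,"ty":0,"tz":0.1,"twist":0,"grip":0},{"tx":0,"ty":0,"tz":0,"twist":0,"grip":0}]'
```

```text
time: 20.6
tool_pos: [0.5314, -0.2472, 0.0705]
ee_rot: [3.14, 0.0, 1.136]
wrist_force: [-0.4, 1.2, 1.5]
width: 0.0217
```

Force has turned from -2.8 to +1.5 N, so the shaker is on the bench. Release, retreat and look.

```bash
python3 -m crank '[{"tx":0,"ty":0,"tz":0,"twist":0,"grip":0.3},{"tx":0,"ty":0,"tz":0,"twist":0,"grip":0.5},{"tx":0,"ty":0,"tz":0,"twist":0,"grip":0.7},{"tx":0,"ty":0,"tz":0,"twist":0,"grip":0.7},{"tx":0,"ty":0,"tz":0,"twist":0,"grip":0.7},{"tx":0,"ty":0,"tz":0,"twist":0,"grip":0.7}]'; python3 -m crank '[{"tx":0,"ty":0,"tz":-1,"twist":0,"grip":0.7},{"tx":0,"ty":0,"tz":-3,"twist":0,"grip":0.7},{"tx":0,"ty":0,"tz":-4,"twist":0,"grip":0.7},{"tx":0,"ty":0,"tz":-4,"twist":0,"grip":0.7},{"tx":0,"ty":0,"tz":-2,"twist":0,"grip":0.7},{"tx":0,"ty":0,"tz":0,"twist":0,"grip":0.7}]'
python3 - <<'E'
from bench import cams
import cv2
f=cams.snapshot("side")["frame"][:,:,::-1]; cv2.imwrite("pics/side12.png",cv2.resize(f[140:400,180:520],(785,600),interpolation=cv2.INTER_CUBIC))
f=cams.snapshot("wrist")["frame"][:,:,::-1]; cv2.imwrite("pics/wrist12.png",f)
E
```

```text
time: 21.35
tool_pos: [0.531, -0.247, 0.0695]
ee_rot: [3.142, -0.0, 1.136]
wrist_force: [0.2, -0.9, 0.2]
width: 0.0657
time: 22.1
tool_pos: [0.5321, -0.2476, 0.2127]
ee_rot: [3.136, 0.001, 1.136]
wrist_force: [0.4, -0.3, 0.2]
width: 0.0661
```

View pics/side12.png

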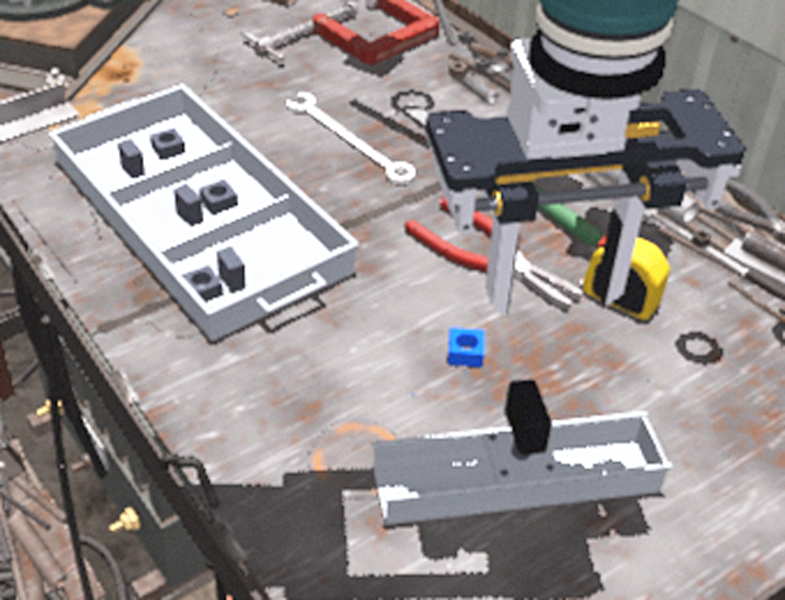

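View pics/wrist12.png

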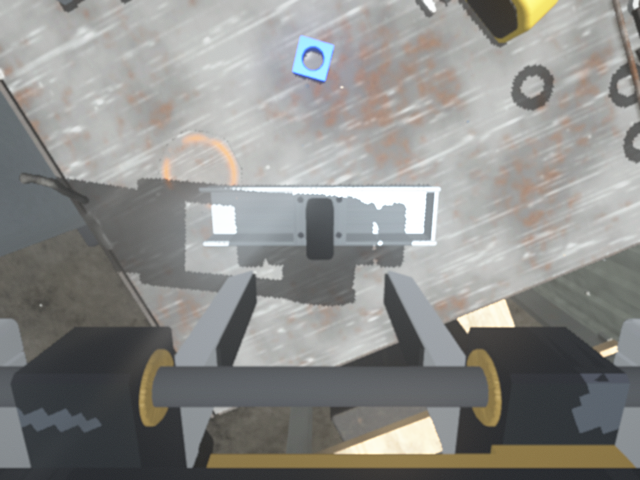

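The shaker stands level and empty at side crop (520, 475). The nuts lie two to a bay, and the bystanders are where they were, so I'm handing in.

```bash
python3 -c "
from bench import ticket
print(ticket.close_job())"
```

```text
the job is handed in; nothing more can be done
None
```

I picked up the shaker by its black grip and carried it over the tray with all six nuts in it. Because the tool can only twist and not pitch, I kept the chute level and shook the nuts out with short back-and-forth strokes, two into each bay. I then stood the empty shaker back on its original spot on the bench and handed the job in at about 22 s of the 72 s allowed.

The last side and wrist pictures show:
- **Nuts:** two in each bay, none outside the tray. At least one in each bay came to rest standing on its edge.
- **Shaker:** empty, level and well clear of the tray.
- **Other things:** the pliers, spanner and blue look-alike nut look unmoved. The angle iron was only judged by eye in the wider side views, and I did not measure any of them.

No check failed or disagreed, and the hand-in gave no verdict.

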